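Lower the ratchet stock rest

ROBOT

A 6-joint arm with a two-finger parallel gripper is mounted at the origin on the work surface. World frame = base frame: x ahead of the robot, y to its left, z up, the work surface at z = 0. Lengths are in mm, angles in degrees, forces in N, time in s.
With the tool pointing down it reaches from about 275 to 850 mm from the base axis. Payload 19 kg.
Tool frame: the origin (TCP) lies at the very end of the fingers, on their centre line; the grasp point (between the pads) lies 19 mm behind it; z points along the fingers, y is the line along which they close (so a half turn about z gives the same grasp; the last joint's range is limited). The gripper opens to 85 mm and grips with 20 to 120 N. Pads are 22 mm wide; open, the fingers measure 114 mm over their backs; the gripper's body (76 mm by 85 mm) begins 54 mm behind the grasp point. The pads swing forward as they close: fully open they stand 13 mm farther back than shut.
Start: joints at [-76.49, 8.623, 82.357, -0, 89.026, -7.678], TCP at [207.794, -536.108, 231.267] pointing down, gripper open.
Joint ranges: [-160.23, 160.23], [-39.13, 120.54], [6.94, 153.29], [-79.49, 259.48], [9.18, 160.14], [-161.06, 161.06]. Speed limits (degrees/s): [108.29, 108.29, 127.2, 172.46, 172.46, 172.46].

INTERFACE

Orientations are given as a 3x3 rotation matrix whose columns are the frame's x, y, z axes.
In Python, from plant import bot gives the robot as it stands.
- The arm moves only by the shell command python3 -m jog 'ROWS' [OPENING] [FORCE]. ROWS is JSON, a list that holds one entry, the list of rows, each a list of 6 numbers: the shift along the tool's x, y, z in cm, then the turn, a rotation vector about the tool's x, y, z in rad. In form: [[[dx, dy, dz, ax, ay, az], ...]]. A call has 1 to 5 rows; each row shifts and turns the commanded pose from where the row before left it, along the tool's axes as they then stand; what a row does not reach is not made up. A row lasts 1/10 s, in which the tool goes at most 50 mm and 8.59 degrees, less where a joint would pass 70% of its speed; a pose out of reach is approached as far as the arm can. A call with a gripper value outside its range is refused whole. OPENING is the opening in per cent of the stroke, from 0 (shut) to 100 (fully open), set as the call begins (- or left out, the last holds). The fingers move at their own pace and stop on an object; FORCE is the grip in N (left out, the last holds). Time passes only in rows, so rows that do not move let the fingers close. It gives the time, the measured TCP pose, the force, the opening and the grip force at its end, in the units of the state.
- bot.read_state(): the state, without advancing time (a new reading comes with each control period).
- bot.grab_frame(name): name is "scene" or "side" or "wrist"; returns a dict with "pixels" (420x560x3 uint8, blue, green, red), "range_z" (420x560 float32, mm along the optical axis (not along the pixel's ray), 0 where there is no reading), "fx", "fy", "cx", "cy" (pixels), "R" (3x3) and "t" (3): a world point X has camera coordinates R X + t. Camera axes: x right, y down, z forward; pixel columns grow to the right and rows downward; lengths in mm; the calibration is good to about 2 mm. A picture is of the moment at which its call begins.
- bot.job_done(): hands the job in; it is judged then, once.
The state is a dict: "t": time; "joints": joint angles; "qvel": joint speeds; "effort": joint torques, N m; "tool_pos": TCP position; "tcp_rot": TCP orientation; "wrist_force": force on the tool from outside, world axes, zero at the start; "wrist_torque": the same for the moment, N m; "grip_width": finger opening in mm; "grip_force": force on a finger pad.
Only numpy, scipy, OpenCV 4.12 (cv2) and the standard library are available. Lean on these libraries where they do the work, as an engineer would, in place of code of your own. Each camera call takes 0.05 s, during which the arm holds its last target. There are 200 camera calls.

TASK

The blue bench stand's yellow stock-rest arm is locked up by its ratchet pawl. With the fingertips, press the pawl's red thumb tab right down so that the pawl swings clear of the teeth, then push the roller end of the arm down past the teeth until it is fully down on its stop. Leave the pawl free, do not lift the arm or force it against the engaged pawl, and leave everything else on the bench where it stands.

Things in the scene. Friction and masses are not known exactly. Their poses are not given: they have to be found in the camera images.
- stand: Blue steel stand bolted to the bench. Origin on the bench right under the arm's hinge; y axis from the pawl side to the roller end, x along both hinges, z up. Base plate 110 x 340 x 10 mm (y -130 to 210). Arm hinge at y 0, z 85 mm; pawl hinge at y -60, z 137 mm, between cheek plates (|x| 22 to 30, y -80 to -44) 146 mm high.
- roller (a point): Centre of the black roller (28 mm diameter, 56 mm long along the stand's x, does not spin) at the yellow arm's free end, 190 mm from the arm's hinge. It swings about that hinge from about y 122, z 231 mm (stand's frame) at the start to y 190, z 88 mm fully down. Push on its top, following the arc: some 3 to 5 N once the pawl is free.
- rest_arm (a joint): Arm angle in rad: about 0 (-0.035 to 0.035) at the start, locked, sloping 50 degrees up; grows as the arm goes down; 0.857 is the stop, 0.9 degrees above level. Stiff hinge: the arm stays where it is left. With the pawl engaged it has about 0.05 rad of play either way.
- tab (a point): Middle of the top face of the pawl's red thumb tab (36 x 36 x 8 mm), level at the start, 164 mm above the bench, at y -122 mm in the stand's frame. Press it straight down: it takes about 3 N, sinks about 24 mm to its stop, tipping about the pawl's hinge (62 mm away in y), and stays down when let go (stiff hinge, no spring).
- pawl (a joint): Pawl angle in rad: 0 engaged in the teeth (start), grows as the tab is pressed; clear of the teeth from about 0.18; stop at 0.40. It stays where it is left.
- wrench: Loose steel open-ended wrench, 200 mm long, lying beside the stand on its +x side; bystander. Origin on the bench under its middle.
- bolt_jar: Loose glass jar, 60 mm diameter, 85 mm high, beside the pawl end of the stand; bystander. Origin under its middle.
- bar_end: Loose steel round offcut standing on end, 38 mm diameter, 55 mm high, on the stand's -x side; bystander. Origin under its middle.
- hammer: Loose hammer lying on the right side of the bench; bystander. Origin on the bench under its middle.
- spray_can: Loose green can, 66 mm diameter, 190 mm high, on the left side of the bench; bystander. Origin under its middle.
- mug: Loose blue mug, 80 mm diameter, 90 mm high, on the left side of the bench; bystander. Origin under its middle.
- angle_iron: Loose dark steel angle offcut, 130 mm long, 40 mm high, on the right side of the bench; bystander. Origin under its middle.

How it is judged:
By the outcome, as a careful person would: the job done as asked, in the order asked, and still so for the second after the job is handed in, with the robot touching nothing.
It also fails if it takes over 42 s, if anything falls off the work surface, if the arm or the gripper's body presses on something with over 40 N, if the wrist force passes 120 N, or if a joint passes its speed limit or range.

## Working session

There is one attempt and no reset: what is moved stays moved. The work goes in short steps, Python scripts to look and compute and a shell command to move; the robot and the scene stay as the last step left them, time stands still between calls to the robot, and variables do not carry over. Pictures are saved under pics/ and viewed, at most 10 in all, crops included, and the job is handed in when it is done.

```bash
mkdir -p pics; cat > h.py <<'E'
import numpy as np,cv2
from plant import bot
def grab(n,f):
    d=bot.grab_frame(n); cv2.imwrite(f'pics/{f}.png',d['pixels']); np.savez(f'pics/{f}.npz',**d); return d
def cloud(d):
    z=d['range_z']; v,u=np.mgrid[:420,:560]
    P=np.stack([(u-d['cx'])/d['fx']*z,(v-d['cy'])/d['fy']*z,z],-1)
    return (P-d['t'])@d['R']
E
python3 - <<'E'
from h import *
a=grab('scene','s1');b=grab('side','d1')
cv2.imwrite('pics/both.png',cv2.resize(np.vstack([a['pixels'],b['pixels']]),(448,600)) if 0 else np.hstack([cv2.resize(a['pixels'],(400,300)),cv2.resize(b['pixels'],(400,300))]))
for d in(a,b):
    P=cloud(d);hsv=cv2.cvtColor(d['pixels'],cv2.COLOR_BGR2HSV);ok=d['range_z']>0
    for nm,lo,hi in(('red',(0,150,80),(8,255,255)),('red2',(172,150,80),(180,255,255)),('yel',(20,130,80),(34,255,255)),('blue',(100,120,50),(125,255,255))):
        m=(cv2.inRange(hsv,lo,hi)>0)
        n,l,s,c=cv2.connectedComponentsWithStats(m.astype(np.uint8))
        for i in range(1,n):
            if s[i,4]>40:
                q=P[(l==i)&ok]; 
                if len(q): print(nm,c[i].round(),s[i,4],np.median(q,0).round(),np.percentile(q,3,axis=0).round(),np.percentile(q,97,axis=0).round())
s=bot.read_state();print(s['t'],s['tool_pos'],s['tcp_rot'],s['wrist_force'])
E
```

```text
red [272.  57.] 7657 [176. 578. 182.] [-19. 538.  19.] [272. 770. 221.]
red [82. 25.] 114 [-2172.  1502.  -632.] [-2194.   493.  -659.] [-654. 1585.  150.]
red [52. 42.] 166 [-2166.  1206.  -631.] [-2192.  1007.  -657.] [-2016.  1308.  -537.]
red [408.  90.] 363 [635. 641. 157.] [619. 613. 116.] [651. 741. 162.]
red [429. 117.] 2070 [716. 638.  67.] [657. 615.   5.] [786. 728. 160.]
red [433. 284.] 1595 [938.  99.  29.] [881.  -4.   0.] [978. 124.  70.]
red [221. 269.] 256 [ 537. -199.  163.] [ 430. -217.   -1.] [ 555. -115.  165.]
yel [263. 199.] 762 [516.   5. 186.] [475. -56. 109.] [538.  52. 231.]
yel [410. 334.] 2453 [934. -60.  33.] [ 882. -144.    0.] [977. -16.  70.]
blue [257. 266.] 2807 [ 540. -109.    9.] [ 476. -203.    6.] [580. 120. 101.]
blue [452. 242.] 1304 [938. 254.  35.] [882. 136.   0.] [977. 265.  70.]
blue [225. 252.] 54 [ 505. -149.  145.] [ 468. -161.   79.] [ 509. -100.  148.]
blue [385. 388.] 2519 [ 930. -193.   12.] [ 882. -284.    1.] [ 977. -156.   70.]
red [303.  38.] 17025 [  598. -1349.   -43.] [   96. -1360.  -283.] [ 1255. -1337.   128.]
red [309. 1
[... 305 characters left out ...]
ue [202. 172.] 240 [ 877. -206.   42.] [ 876. -274.    6.] [ 903. -154.   70.]
blue [318. 182.] 52 [ 501. -127.  100.] [ 495. -200.    8.] [ 511. -101.  147.]
blue [296. 199.] 88 [ 569. -140.    9.] [ 560. -181.    6.] [ 578. -106.   14.]
blue [304. 189.] 50 [ 545. -178.   12.] [ 533. -200.    7.] [551. -84. 102.]
blue [315. 247.] 1847 [496.  57.  10.] [453. -84.   7.] [549. 126.  64.]
blue [145. 265.] 821 [964. 148.  43.] [880. 137.   2.] [975. 216.  71.]
0.1 [ 207.73763346 -535.94796883  230.78172826] [[ 9.32401358e-01  3.61424471e-01 -2.45783730e-04]
 [ 3.61424532e-01 -9.32400845e-01  9.86119579e-04]
 [ 1.27238789e-04 -1.00829150e-03 -9.99999484e-01]] [ 0.56565792  0.41373071 -0.07208718]
```

View pics/both.png

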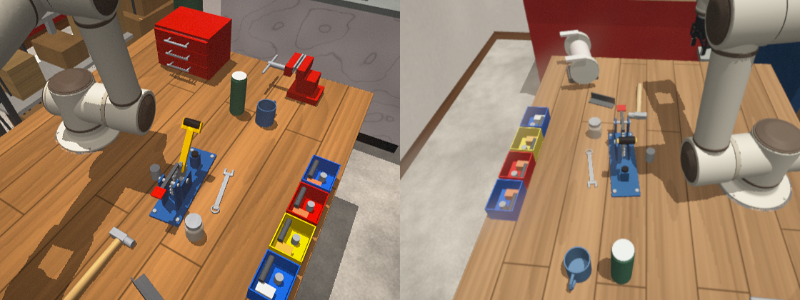

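The pictures show the stand in the middle of the bench. The red tab is near scene pixel (221,269) at its robot-side end, and the black roller is near (270,175). The jar and wrench are on its far side.

```bash
python3 - <<'E'
from h import *
for f,lo in(('s1',1),('d1',1)):
    d=dict(np.load(f'pics/{f}.npz'));P=cloud(d);hsv=cv2.cvtColor(d['pixels'],cv2.COLOR_BGR2HSV);ok=d['range_z']>0
    box=ok&(P[...,0]>400)&(P[...,0]<650)&(P[...,1]>-260)&(P[...,1]<180)
    r=box&(P[...,2]>158)&(P[...,2]<170)&(cv2.inRange(hsv,(0,120,60),(10,255,255))>0)
    y=box&(P[...,2]>90)&(cv2.inRange(hsv,(18,100,60),(36,255,255))>0)
    k=box&(P[...,2]>205)&(hsv[...,2]<70)
    b=box&(P[...,2]>5)&(P[...,2]<14)&(cv2.inRange(hsv,(100,100,30),(128,255,255))>0)
    for n,m in(('tab',r),('yel',y),('rol',k)):
        q=P[m]; print(f,n,len(q), (q.mean(0).round(1),q.min(0).round(),q.max(0).round()) if len(q) else '')
    q=P[b][:,:2].astype(np.float32); R=cv2.minAreaRect(q); print('base',R)
    q=P[r][:,:2].astype(np.float32); print('tabrect',cv2.minAreaRect(q))
    q=P[k][:,:2].astype(np.float32); print('rolrect',cv2.minAreaRect(q) if len(q) else'')
    # objects heights map around
a=cv2.imread('pics/s1.png')[140:340,150:350];b=cv2.imread('pics/d1.png')[130:290,230:390]
cv2.imwrite('pics/z.png',np.hstack([cv2.resize(a,(400,400)),cv2.resize(b,(400,400))]))
E
```

```text
s1 tab 244 (array([ 537.7, -200.1,  162.8]), array([ 519., -219.,  158.]), array([ 557., -178.,  167.]))
s1 yel 783 (array([514.4,   1. , 182.6]), array([473., -66., 102.]), array([541.,  58., 240.]))
s1 rol 223 (array([507.1,  40.6, 235.7]), array([480.,  30., 224.]), array([535.,  57., 243.]))
base ((496.75213623046875, -41.54241943359375), (150.2888946533203, 341.0059814453125), 7.371346473693848)
tabrect ((537.0250854492188, -197.89688110351562), (36.49149703979492, 40.26341247558594), 5.912743091583252)
rolrect ((506.68267822265625, 44.97127151489258), (54.54957962036133, 25.383020401000977), 7.503122329711914)
d1 tab 105 (array([ 534.2, -197.3,  163.5]), array([ 516., -216.,  158.]), array([ 553., -179.,  167.]))
d1 yel 34 (array([503.3,  53.6, 235.2]), array([469.,  43., 220.]), array([534.,  64., 241.]))
d1 rol 218 (array([502.2,  54.1, 235.9]), array([476.,  38., 220.]), array([529.,  65., 243.]))
base ((512.622314453125, -37.58808898925781), (107.82007598876953, 340.28936767578125), 7.046353340148926)
tabrect ((534.27001953125, -198.467529296875), (35.453125, 36.581825256347656), 7.657228469848633)
rolrect ((503.4012145996094, 50.49200439453125), (53.506752014160156, 23.613821029663086), 7.8987603187561035)
```

View pics/z.png

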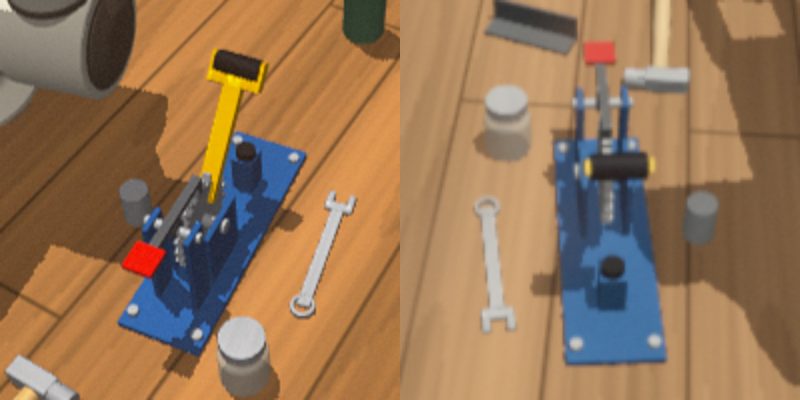

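```bash
python3 -m jog '[[[0,0,0,0,0,0.122],[0,0,0,0,0,0.121],[3,-2.4,0,0,0,0],[3,-2.4,0,0,0,0],[3,-2.4,0,0,0,0]]]' 0 40; python3 -m jog '[[[3,-2.4,0,0,0,0],[3,-2.4,0,0,0,0],[3,-2.4,0,0,0,0],[3,-2.4,0,0,0,0],[3,-2.4,0,0,0,0]]]'; python3 -m jog '[[[3,-2.4,0,0,0,0],[3,-2.4,0,0,0,0],[3,-2.4,0,0,0,0],[0,0,0,0,0,0],[0,0,0,0,0,0]]]'
```

```text
t: 0.6
tool_pos: [288.5, -452.2, 230.8]
tcp_rot: [[0.992, 0.126, -0.0], [0.126, -0.992, 0.001], [-0.0, -0.001, -1.0]]
wrist_force: [0.5, -0.6, -1.0]
grip_width: 12.3
grip_force: 0.0
t: 1.1
tool_pos: [422.4, -313.9, 231.1]
tcp_rot: [[0.992, 0.126, -0.0], [0.126, -0.992, 0.0], [-0.0, -0.0, -1.0]]
wrist_force: [0.7, -1.0, -0.9]
grip_width: -0.1
grip_force: 0.0
t: 1.6
tool_pos: [501.9, -231.9, 230.8]
tcp_rot: [[0.992, 0.128, -0.001], [0.128, -0.992, 0.0], [-0.001, -0.0, -1.0]]
wrist_force: [-0.2, -0.5, 0.6]
grip_width: 0.0
grip_force: 0.0
```

```bash
python3 - <<'E'
from h import *
d=grab('wrist','w1');P=cloud(d);hsv=cv2.cvtColor(d['pixels'],cv2.COLOR_BGR2HSV);ok=d['range_z']>0
r=ok&(cv2.inRange(hsv,(0,120,60),(10,255,255))>0)&(abs(P[...,2]-164)<6)
q=P[r];print(len(q),q.mean(0),cv2.minAreaRect(q[:,:2].astype(np.float32)),bot.read_state()['wrist_force'])
E
```

```text
2744 [ 537.32534669 -199.15416295  163.97302061] ((536.6090087890625, -198.5507354736328), (35.836097717285156, 36.093841552734375), 6.999086856842041) [ 0.07399887  0.30851364 -0.02700201]
```

View pics/w1.png

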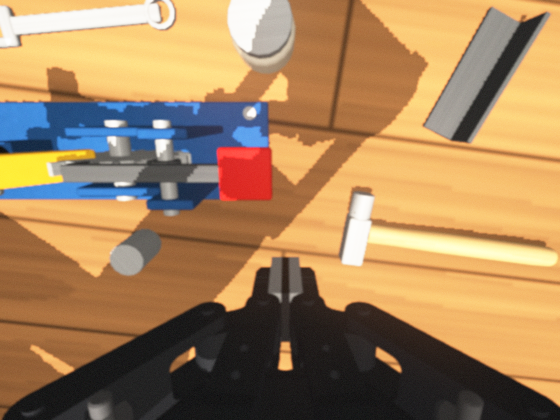

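The wrist view shows the red tab at pixel (245,173), clear of the jar (260,30) and the hammer head (357,228). It measures 36 x 36 mm with its top at z 164, which matches the text.

```bash
python3 -m jog '[[[2,-1.5,0,0,0,0],[1.9,-1.4,0,0,0,0],[0,0,2,0,0,0],[0,0,2,0,0,0],[0,0,1.5,0,0,0]]]';  python3 -m jog '[[[0,0,0.4,0,0,0],[0,0,0.4,0,0,0],[0,0,0.4,0,0,0],[0,0,0.3,0,0,0],[0,0,0,0,0,0]]]'
```

```text
t: 2.15
tool_pos: [536.0, -199.6, 175.0]
tcp_rot: [[0.992, 0.125, -0.001], [0.125, -0.992, 0.0], [-0.001, -0.001, -1.0]]
wrist_force: [0.1, 0.3, 0.7]
grip_width: 0.2
grip_force: 0.0
t: 2.65
tool_pos: [536.9, -199.1, 161.6]
tcp_rot: [[0.992, 0.126, 0.001], [0.126, -0.992, -0.0], [0.001, 0.0, -1.0]]
wrist_force: [0.1, -0.6, 0.5]
grip_width: -0.3
grip_force: 0.1
```

```bash
python3 -m jog '[[[0,0,0.3,0,0,0],[0,0,0.3,0,0,0],[0,0,0.3,0,0,0],[0,0,0.3,0,0,0],[0,0,0.3,0,0,0]]]';  python3 -m jog '[[[0,0,0.2,0,0,0],[0,0,0.2,0,0,0],[0,0,0.1,0,0,0],[0,0,0,0,0,0],[0,0,0,0,0,0]]]'
```

```text
t: 3.15
tool_pos: [536.8, -198.9, 146.1]
tcp_rot: [[0.992, 0.126, 0.0], [0.126, -0.992, -0.0], [0.0, 0.0, -1.0]]
wrist_force: [1.3, -6.4, 4.1]
grip_width: 0.1
grip_force: 2.7
t: 3.65
tool_pos: [537.0, -199.1, 142.1]
tcp_rot: [[0.992, 0.126, 0.001], [0.126, -0.992, -0.001], [0.001, 0.001, -1.0]]
wrist_force: [-2.7, -3.6, 14.6]
grip_width: 0.3
grip_force: 7.5
```

```bash
python3 -m jog '[[[0,0,0.1,0,0,0],[0,0,0.1,0,0,0],[0,0,0,0,0,0]]]'
```

```text
t: 3.95
tool_pos: [537.2, -199.1, 141.4]
tcp_rot: [[0.992, 0.127, 0.002], [0.127, -0.992, -0.001], [0.002, 0.002, -1.0]]
wrist_force: [-7.7, -1.4, 29.2]
grip_width: -0.1
grip_force: 13.6
```

The pawl is on its stop: the force rises steeply and the TCP is at z 141. I'll lift off and check.

```bash
python3 -m jog '[[[0,0,-0.5,0,0,0],[0,0,-2.5,0,0,0],[0,0,-4,0,0,0],[0,0,-4,0,0,0],[0,0,-3.8,0,0,0]]]'; python3 -m jog '[[[0,-4,0,0,0,0],[0,-4,0,0,0,0],[0,-4,0,0,0,0],[0,0,0,0,0,0],[0,0,0,0,0,0]]]'
python3 - <<'E'
from h import *
a=grab('scene','s2');d=grab('wrist','w2');b=grab('side','d2')
cv2.imwrite('pics/c2.png',np.hstack([cv2.resize(a['pixels'][140:340,150:350],(400,400)),cv2.resize(d['pixels'][:,80:500],(400,400))]))
for f,d in(('s',a),('w',d),('d',b)):
    P=cloud(d);hsv=cv2.cvtColor(d['pixels'],cv2.COLOR_BGR2HSV);ok=d['range_z']>0
    L=(P-[520.9,-77.6,0])@np.array([[.992,.127,0],[-.127,.992,0],[0,0,1]]).T
    r=ok&(cv2.inRange(hsv,(0,120,60),(10,255,255))>0)&(abs(L[...,0])<30)&(abs(L[...,1]+122)<30)&(L[...,2]>100)
    if r.any():
        q=L[r];print(f,'tab',len(q),q.mean(0).round(1),np.linalg.lstsq(np.c_[q[:,1],np.ones(len(q))],q[:,2],rcond=None)[0])
    k=ok&(abs(L[...,0])<35)&(abs(L[...,1]-125)<30)&(L[...,2]>215)&(L[...,2]<255)
    if k.any(): q=L[k];print(f,'rol',len(q),np.percentile(q,5,axis=0).round(),q.mean(0).round(1),np.percentile(q,95,axis=0).round())
E
```

```text
t: 4.45
tool_pos: [536.4, -198.2, 288.4]
tcp_rot: [[0.992, 0.127, -0.001], [0.127, -0.992, 0.001], [-0.001, -0.001, -1.0]]
wrist_force: [0.8, 0.2, 0.5]
grip_width: 0.2
grip_force: 0.0
t: 4.95
tool_pos: [521.4, -78.8, 287.0]
tcp_rot: [[0.992, 0.128, -0.001], [0.128, -0.992, 0.001], [-0.001, -0.001, -1.0]]
wrist_force: [-0.0, -0.4, -0.3]
grip_width: 0.3
grip_force: 0.0
s tab 258 [   0.9 -127.3  136.8] [  0.38852717 186.23411388]
s rol 427 [-29. 107. 216.] [  3.  116.9 229.9] [ 33. 131. 240.]
w tab 1165 [   1.7 -124.2  138.3] [  0.36804447 184.04732748]
w rol 6028 [-29. 108. 217.] [  3.7 118.5 232. ] [ 33. 133. 241.]
d tab 57 [  -2.  -121.   139.5] [  0.35955166 183.01322173]
d rol 290 [-28. 120. 220.] [ -1.1 132.4 234.4] [ 27. 140. 241.]
```

View pics/c2.png

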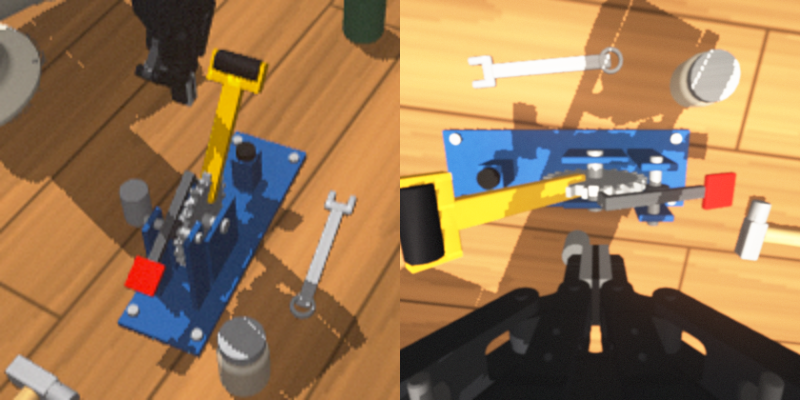

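The tab now sits at z about 138 with a slope of about 0.37, so the pawl is down and clear of the teeth. The roller is still up, near stand y 122 with its top at about z 244. Next I'll move over the roller.

```bash
python3 -m jog '[[[0,-4.1,0,0,0,0],[0,-4.1,0,0,0,0],[0,-4.2,0,0,0,0],[0,0,1.5,0,0,0],[0,0,1.5,0,0,0]]]'; python3 -m jog '[[[0,0,0.7,0,0,0],[0,0,0.4,0,0,0],[0,0,0,0,0,0]]]'
```

```text
t: 5.6
tool_pos: [506.1, 43.2, 256.6]
tcp_rot: [[0.992, 0.127, 0.0], [0.127, -0.992, -0.0], [0.0, 0.0, -1.0]]
wrist_force: [0.6, -0.2, 0.2]
grip_width: -0.0
grip_force: 0.0
t: 5.9
tool_pos: [506.0, 42.3, 245.8]
tcp_rot: [[0.992, 0.125, -0.001], [0.125, -0.992, 0.0], [-0.001, -0.0, -1.0]]
wrist_force: [-0.3, 0.6, 1.0]
grip_width: -0.2
grip_force: 0.0
```

```bash
python3 -m jog '[[[0,-0.7,0.55,0,0,0],[0,-0.65,0.6,0,0,0],[0,-0.6,0.6,0,0,0],[0,-0.55,0.65,0,0,0],[0,-0.5,0.65,0,0,0]]]'; python3 -m jog '[[[0,-0.5,0.65,0,0,0],[0,-0.45,0.7,0,0,0],[0,-0.45,0.7,0,0,0],[0,-0.4,0.73,0,0,0],[0,-0.37,0.74,0,0,0]]]'
```

```text
t: 6.4
tool_pos: [502.3, 74.6, 216.5]
tcp_rot: [[0.992, 0.127, 0.002], [0.127, -0.992, 0.002], [0.002, -0.002, -1.0]]
wrist_force: [-2.4, 10.8, 14.6]
grip_width: -0.1
grip_force: 7.1
t: 6.9
tool_pos: [499.5, 95.8, 180.9]
tcp_rot: [[0.992, 0.127, 0.001], [0.127, -0.992, 0.001], [0.002, -0.001, -1.0]]
wrist_force: [0.1, 4.9, 6.3]
grip_width: 0.0
grip_force: 3.1
```

```bash
python3 -m jog '[[[0,-0.3,0.76,0,0,0],[0,-0.3,0.77,0,0,0],[0,-0.22,0.79,0,0,0],[0,-0.2,0.8,0,0,0],[0,-0.15,0.81,0,0,0]]]'; python3 -m jog '[[[0,-0.15,0.81,0,0,0],[0,-0.1,0.82,0,0,0],[0,-0.1,0.82,0,0,0],[0,0,0.5,0,0,0],[0,0,0.2,0,0,0]]]'
```

```text
t: 7.4
tool_pos: [497.9, 106.7, 141.0]
tcp_rot: [[0.992, 0.127, 0.001], [0.127, -0.992, 0.0], [0.001, -0.0, -1.0]]
wrist_force: [0.6, 2.8, 4.2]
grip_width: -0.5
grip_force: 2.1
t: 7.9
tool_pos: [497.2, 109.5, 109.1]
tcp_rot: [[0.992, 0.126, -0.001], [0.126, -0.992, -0.0], [-0.001, -0.0, -1.0]]
wrist_force: [-1.5, 1.9, 2.6]
grip_width: -0.3
grip_force: 1.6
```

```bash
python3 -m jog '[[[0,0,0.3,0,0,0],[0,0,0.2,0,0,0],[0,0,0.1,0,0,0],[0,0,0,0,0,0]]]'; python3 -m jog '[[[0,0,0.1,0,0,0],[0,0,0.1,0,0,0],[0,0,0,0,0,0]]]'
```

```text
t: 8.3
tool_pos: [497.5, 109.5, 103.8]
tcp_rot: [[0.992, 0.126, -0.0], [0.126, -0.992, -0.0], [-0.0, 0.0, -1.0]]
wrist_force: [0.3, -0.4, 0.5]
grip_width: -0.2
grip_force: 0.0
t: 8.6
tool_pos: [497.5, 109.6, 101.9]
tcp_rot: [[0.992, 0.126, 0.0], [0.126, -0.992, 0.0], [0.0, -0.0, -1.0]]
wrist_force: [-2.0, 0.8, 2.7]
grip_width: -0.0
grip_force: 1.7
```

```bash
python3 -m jog '[[[0,0,0.15,0,0,0],[0,0,0,0,0,0]]]'; python3 -m jog '[[[0,0,0.1,0,0,0],[0,0,0,0,0,0]]]'
```

```text
t: 8.8
tool_pos: [497.7, 109.7, 101.5]
tcp_rot: [[0.992, 0.127, 0.001], [0.127, -0.992, 0.0], [0.001, -0.0, -1.0]]
wrist_force: [-8.7, 0.9, 20.8]
grip_width: 0.0
grip_force: 9.9
t: 9.0
tool_pos: [497.8, 109.7, 101.3]
tcp_rot: [[0.992, 0.127, 0.002], [0.127, -0.992, 0.0], [0.002, 0.0, -1.0]]
wrist_force: [-13.5, 0.4, 31.6]
grip_width: -0.1
grip_force: 15.7
```

The arm is on its stop. I'll lift off straight up and take a final look.

```bash
python3 -m jog '[[[0,0,-0.5,0,0,0],[0,0,-2,0,0,0],[0,0,-4,0,0,0],[0,0,-4,0,0,0],[0,0,-4,0,0,0]]]'; python3 -m jog '[[[-3,0,0,0,0,0],[-3,0,0,0,0,0],[-3,0,0,0,0,0],[0,0,0,0,0,0],[0,0,0,0,0,0]]]'
python3 - <<'E'
from h import *
a=grab('scene','s3');d=grab('side','d3');w=grab('wrist','w3')
cv2.imwrite('pics/c3.png',np.hstack([cv2.resize(a['pixels'][140:340,150:350],(400,400)),cv2.resize(d['pixels'][130:290,230:390],(400,400))]))
for f,d in(('s',a),('d',d),('w',w)):
    P=cloud(d);hsv=cv2.cvtColor(d['pixels'],cv2.COLOR_BGR2HSV);ok=d['range_z']>0
    L=(P-[520.9,-77.6,0])@np.array([[.992,.127,0],[-.127,.992,0],[0,0,1]]).T
    r=ok&(cv2.inRange(hsv,(0,120,60),(10,255,255))>0)&(abs(L[...,0])<30)&(abs(L[...,1]+122)<30)&(L[...,2]>100)
    if r.any(): q=L[r];print(f,'tab',len(q),q.mean(0).round(1),np.linalg.lstsq(np.c_[q[:,1],np.ones(len(q))],q[:,2],rcond=None)[0])
    k=ok&(abs(L[...,0])<20)&(abs(L[...,1]-190)<20)&(L[...,2]>70)&(L[...,2]<125)
    if k.any(): q=L[k];print(f,'rol',len(q),q.mean(0).round(1),np.percentile(q,97,axis=0).round(1))
print(bot.read_state()['wrist_force'])
E
```

```text
t: 9.5
tool_pos: [497.1, 109.5, 245.7]
tcp_rot: [[0.992, 0.126, -0.0], [0.126, -0.992, -0.0], [-0.0, 0.0, -1.0]]
wrist_force: [1.0, 0.1, 0.4]
grip_width: 0.2
grip_force: 0.0
t: 10.0
tool_pos: [408.2, 98.1, 244.6]
tcp_rot: [[0.992, 0.126, 0.001], [0.126, -0.992, 0.0], [0.001, 0.0, -1.0]]
wrist_force: [-0.1, 0.4, 0.9]
grip_width: 0.1
grip_force: 0.0
s tab 258 [   1.  -127.3  136.8] [  0.4124744 189.3425196]
s rol 132 [ -0.  182.8  97.3] [ 18.4 197.2 102.2]
d tab 57 [  -2.  -121.3  139.2] [  0.33981999 180.4621153 ]
d rol 196 [ -0.2 192.1  96.5] [ 18.5 203.9 102.9]
w rol 1874 [  0.4 186.9  98.2] [ 18.8 202.8 102.4]
[ 0.35821957  0.18879825 -0.32269131]
```

View pics/c3.png

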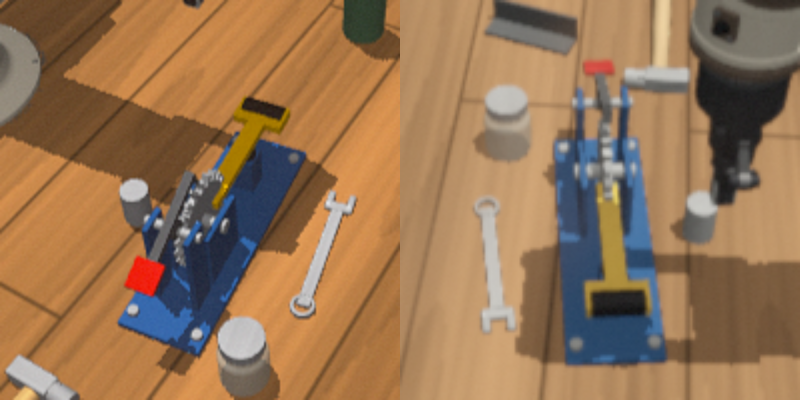

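The arm lies level on its stop with the roller top at z about 102. The tab is still down at z about 138, and the wrench, jar and bar end have not moved.

```bash
python3 -c "from plant import bot; print(bot.job_done())"
```

```text
the job is handed in; nothing more can be done
None
```

The job is handed in: the pawl is pressed down and clear of the teeth, the arm is fully down on its stop, and nothing near the stand moved in the final pictures (about 10 s on the robot's clock).

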